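# Unload the shuttle press and show the valve block to the inspection camera

## Robot

A 7-joint arm with a two-finger parallel gripper is mounted at the origin on the work surface. World frame = base frame: x ahead of the robot, y to its left, z up, the work surface at z = 0. Lengths are in m, angles in rad, forces in N, time in s.
With the tool pointing down it reaches from about 0.375 to 0.925 m from the base axis. Payload 3.1 kg.
Tool frame: the origin (TCP) lies between the finger pads; the fingertips stand 19 mm ahead of it and the grasp point (between the pads) is the TCP; z points along the fingers, y is the line along which they close (so a half turn about z gives the same grasp; the last joint's range is limited). The gripper opens to 85 mm and grips with 20 to 120 N. Pads are 22 mm wide; open, the fingers measure 114 mm over their backs; the gripper's body (76 mm by 85 mm) begins 54 mm behind the grasp point. The pads swing forward as they close: fully open they stand 13 mm farther back than shut.
Start: joints at [1.153, 0.383, 0.044, 1.598, -0.018, 1.161, -0.05], TCP at [0.204, -0.617, 0.25] pointing down, gripper open.
Joint ranges: [-2.61, 2.61], [-0.41, 2.15], [-1.48, 1.57], [0, 2.5], [-1.57, 4.71], [0.05, 1.97], [-2.85, 2.85]. Speed limits (rad/s): [2.79, 2.79, 3.14, 3.14, 3.14, 3.14, 3.14].

## Interface

Orientations are given as a rotation vector (axis times angle).
In Python, from station import status, grab_frame, camera_info, ticket gives the robot as it stands. The module is installed in compiled form; this text tells all that it offers.
- The arm moves only by the shell command python3 -m pendant 'ROWS'. ROWS is text: rows parted by semicolons, each of 5 numbers parted by spaces: the shift along the tool's x, y, z in cm, then the turn about the tool's z in rad, then the opening, from 0 (shut) to 1 (fully open). A call has 1 to 8 rows; each row shifts and turns the commanded pose from where the row before left it, along the tool's axes as they then stand; what a row does not reach is not made up. A row lasts 1/8 s, in which the tool goes at most 62.5 mm and 10.7 degrees, less where a joint would pass 70% of its speed; a pose out of reach is approached as far as the arm can. A call is refused whole if a number of a shift passes 6.25 or a number of a turn 0.188, either way. A call with a gripper value outside its range is refused whole. The fingers move at their own pace and stop on an object; the grip force is fixed at half the most. Time passes only in rows, so rows that do not move let the fingers close. It gives the time, the measured TCP pose, the force, the opening and the grip force at its end, in the units of the state.
- status.read_state(): the state, without advancing time (a new reading comes with each control period).
- grab_frame(name): name is "side" or "top" or "wrist"; returns the picture (384x512x3 uint8, red, green, blue); there is no depth.
- camera_info(name): a dict with "mtx" (3x3 intrinsics, pixels), "k1" (the pictures are not rectified: a ray, as slopes to the right and down, at radius r is drawn at 1 + k1 r^2 times it, then the intrinsics apply), "T" (4x4, takes a point from camera to world coordinates); the wrist camera has in their place "tool_from_camera" (4x4, takes a point from camera to tool coordinates, whose origin is the TCP and whose axes are the flange's). Camera axes: x right, y down, z forward; pixel columns grow to the right and rows downward; lengths in m; the calibration is good to about 2 mm. A picture is of the moment at which its call begins: read the wrist's pose just before it. camera_info takes no time and is no camera call.
- ticket.finish_job(): hands the job in; it is judged then, once.
The state is a dict: "t": time; "q": joint angles; "joint_velocities": joint speeds; "tau": joint torques, N m; "position": TCP position; "tool_rot": TCP orientation; "ft_force": force on the tool from outside, world axes, zero at the start; "wrist_torque": the same for the moment, N m; "finger_gap": finger opening in m; "grasp_force": force on a finger pad.
Only numpy, scipy, OpenCV 4.12 (cv2) and the standard library are available. Lean on these libraries where they do the work, as an engineer would, in place of code of your own. Each camera call takes 0.05 s, during which the arm holds its last target. There are 200 camera calls.

## Task

Unload the bench press: draw the carriage by its knob out from under the ram to its end stop, then swing the latch fully across behind the carriage so that it is locked out, then lift the hinged leaf by its ball right over until it rests open. Take the valve block out of the nest under the leaf and finish while holding it in the gripper, still and level, centred above the glass of the upward-looking inspection camera with its underside about 8 cm above the glass; do not put it down or let go. Do not touch the camera, and leave the loose things on the bench where they are.

Things in the scene. Friction and masses are not known exactly. Their poses are not given: they have to be found in the camera images.
- press: hand toggle press on an aluminium base plate 144 x 400 x 15 mm, fixed. Origin at bench level under its guide rail. +y: the way the carriage draws out; -x side: robot, leaf ball; +x side: leaf hinge, latch. Punch tip 80 mm to -y of the origin, 90 mm above the bench; head and column above and behind it (-y) up to 0.42 m: the leaf cannot be lifted under the ram
- carriage (a joint): travel of the carriage along the press's +y: 0 under the ram (start), 0.130 m at the end stop. Rubs with about 3 N and stays where it is left. The carriage plate is 88 mm (x) by 132 mm (y), top 37 mm above the bench, and carries the nest and the leaf
- carriage_knob (a point): grip point of the carriage's upright black knob: 20 mm diameter, knob from 56 to 82 mm above the bench, this point at 70 mm; it stands on the carriage's leading end, 88 mm to +y of the nest's middle and 38 mm beyond the leaf's edge, and moves with the carriage
- latch (a joint): angle of the flat steel swing latch about its vertical pivot, rad: 0 open (nose to the press's -y, handle to +y); turns clockwise seen from above to 1.571, locked at its stop (nose to -x, across the rail behind the carriage; handle to +x). Turns lightly, stays where left. The nose hits the carriage unless that is within about 4 mm of its end stop
- latch_pivot (a point): pivot of the latch, 26 mm above the bench, 68 mm to +x and 28 mm to -y of the press origin; fixed
- latch_handle (a point): grip point on the latch's upright round black handle, 14 mm diameter, free from 32 to 110 mm above the bench, this point at 98 mm; runs on a 45 mm circle about the pivot. While open it stands beside the drawn-out leaf, 20 mm beyond the hinge line (leaf's top face is 75 mm above the bench, its middle bush 84 mm), and blocks the leaf
- leaf (a joint): angle of the hinged leaf, rad: 0 closed (level), 2.1 open against its stop; past about 1.6 it falls open by its own weight and stays, below that it falls shut. Light hinge
- leaf_hinge (a point): middle of the leaf's hinge line, 71 mm above the bench; the line is parallel to the press's y axis, 48 mm to +x of the nest's middle; moves with the carriage
- leaf_ball (a point): centre of the leaf's black ball handle, 20 mm diameter, 71 mm above the bench when closed, on an 8 mm stem 35 mm out from the leaf's edge towards the robot; 123 mm from the hinge line. It rises over the nest and away from the robot as the leaf (aluminium plate 84 x 100 x 8 mm, 250 g) opens
- block: valve block under the leaf: aluminium, 64 (its x) x 28 (its y) x 18 mm high, 60 to 130 g. Origin: centre of its underside, z up. In the nest its axes match the press's, underside 47 mm above the bench. End walls at its x ends, locators 10 mm up its long sides near the corners, 1.5 mm play; the middle 45 mm of both long sides is free for fingers, down to 10 mm below its underside
- viewer: upward-looking inspection camera fixed to the bench: base 85 x 85 mm, black ring light of 76 mm diameter on top, 86 mm high. Origin at bench level under its middle. Must not be touched
- viewer_glass (a point): middle of the camera's round glass, on its top, 86 mm above the bench
- tub: clear plastic open tub 150 x 100 x 60 mm, loose, leave alone. Origin at the centre of its underside
- fitting: white plastic tube fitting standing upright, 28 mm diameter, 44 mm high, loose, leave alone. Origin at the centre of its underside
- gauge: steel block 60 x 25 x 25 mm, loose, leave alone. Origin at the centre of its underside
- driver: screwdriver, 170 mm long, lying on the bench, loose, leave alone. Origin on the bench under its middle
Mind the look-alikes: they are no part of the job. Several things look just like the viewer: the one meant starts farthest to the robot's left.

How it is judged:
By the outcome, as a careful person would: the job done as asked, in the order asked, and still so for the second after the job is handed in, while the arm keeps its last pose, push and grip.
It also fails if it takes over 72 s, if anything falls off the work surface, if the arm or the gripper's body presses on something with over 40 N, if the wrist force passes 120 N, or if a joint passes its speed limit or range.

## Working session

There is one attempt and no reset: what is moved stays moved. The work goes in short steps, Python scripts to look and compute and a shell command to move; the robot and the scene stay as the last step left them, time stands still between calls to the robot, and variables do not carry over. Pictures are saved under pics/ and viewed, at most 10 in all, crops included, and the job is handed in when it is done.

```bash
mkdir -p pics; cat > h.py <<'E'
import numpy as np, cv2
from station import status, grab_frame, camera_info
def save(name,fn,crop=None,s=1):
    im=grab_frame(name)[:,:,::-1].copy(); cv2.imwrite('pics/raw_'+fn,im)
    return im
E
python3 - <<'E'
from h import *
s=status.read_state(); print(s)
for n in ("top","side","wrist"):
    print(n,camera_info(n)); save(n,n+"0.png")
a=cv2.imread('pics/raw_top0.png');b=cv2.imread('pics/raw_side0.png')
cv2.imwrite('pics/top0.png',cv2.resize(a,(800,600),interpolation=cv2.INTER_CUBIC))
cv2.imwrite('pics/side0.png',cv2.resize(b,(800,600),interpolation=cv2.INTER_CUBIC))
E
```

```text
{'t': 0.0, 'q': array([ 1.15320165,  0.38387273,  0.04382588,  1.59956758, -0.01789927,
        1.16120117, -0.04990329]), 'joint_velocities': array([ 9.43874639e-04,  1.01930393e-04, -1.05587656e-03,  1.56394090e-04,
        9.04574028e-05, -3.31652821e-03, -1.62081279e-03]), 'tau': array([ 9.26130042e-06, -4.33458459e+01,  1.02461535e+00, -2.49514854e+01,
        1.06426011e-02,  1.13013637e-02,  7.70989715e-06]), 'position': array([ 0.20406295, -0.61619825,  0.24886556]), 'tool_rot': array([-3.09893302e+00, -4.99911837e-01,  8.82848181e-04]), 'ft_force': array([-0.49568294,  0.2332752 , -1.24057122]), 'wrist_torque': array([-0.00550169,  0.0221812 , -0.01682578]), 'grasp_force': 0.0, 'finger_gap': 0.0853352733536478}
top {'mtx': array([[426.15061499,   0.        , 264.91600988],
       [  0.        , 426.15061499, 188.6606124 ],
       [  0.        ,   0.        ,   1.        ]]), 'k1': 0.023121593768946413, 'T': array([[-0.02799558, -0.99554469,  0.09003898,  0.3644221 ],
       [-0.99955036,  0.02884789,  0.00817842, -0.0549582 ],
       [-0.01073942, -0.08976953, -0.99590466,  
[... 381 characters left out ...]
59,  0.74779671],
       [ 0.00469593, -0.85260646, -0.52253246,  0.57563811],
       [ 0.        ,  0.        ,  0.        ,  1.        ]])}
wrist {'mtx': array([[325.38954321,   0.        , 255.84458853],
       [  0.        , 325.38954321, 194.7595868 ],
       [  0.        ,   0.        ,   1.        ]]), 'k1': -0.05854941306422214, 'tool_from_camera': array([[-3.78137190e-04, -9.50155740e-01, -3.11775442e-01,
         8.00773112e-02],
       [ 9.99999637e-01, -5.97374380e-04,  6.07686232e-04,
        -9.12600968e-05],
       [-7.63643223e-04, -3.11775099e-01,  9.50155621e-01,
        -1.23905112e-01],
       [ 0.00000000e+00,  0.00000000e+00,  0.00000000e+00,
         1.00000000e+00]])}
```

View pics/top0.png

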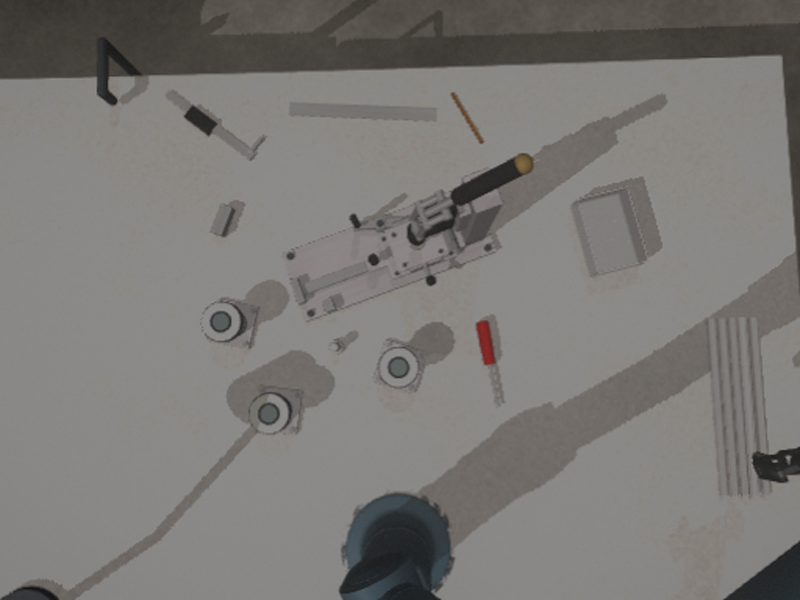

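View pics/side0.png

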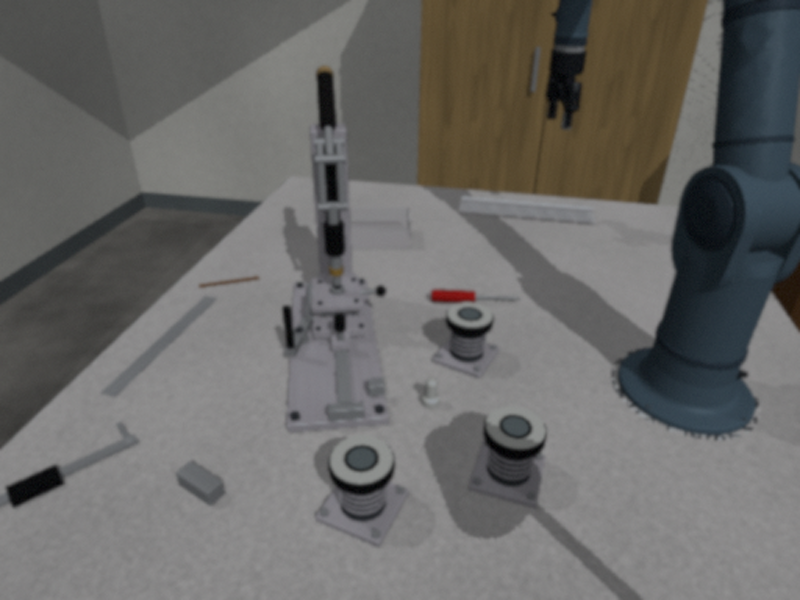

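The top view shows the press around (390,240), with the knob at (374,259), ball at (431,281), latch handle at (355,220), and three viewers at (221,322), (269,412) and (399,368). The leftmost one, (221,322), is the one meant. The side view shows the same, with the knob at (340,322), ball at (381,291), handle at (289,327), and the target viewer glass at (362,458). I'll enlarge both.

```bash
python3 - <<'E'
from h import *
a=cv2.imread('pics/raw_top0.png')[100:240,120:330];b=cv2.imread('pics/raw_side0.png')[150:360,160:340]
def grid(im,x0,y0,s):
    o=cv2.resize(im,None,fx=s,fy=s,interpolation=cv2.INTER_CUBIC)
    o=cv2.convertScaleAbs(o,alpha=1.3)
    for x in range(x0,x0+im.shape[1],20):
        cv2.line(o,((x-x0)*s,0),((x-x0)*s,6),(0,0,255),1);cv2.putText(o,str(x),((x-x0)*s+2,16),0,.4,(0,0,255))
    for y in range(y0,y0+im.shape[0],20):
        cv2.line(o,(0,(y-y0)*s),(6,(y-y0)*s),(0,0,255),1);cv2.putText(o,str(y),(8,(y-y0)*s+4),0,.4,(0,0,255))
    return o
cv2.imwrite('pics/topc.png',grid(a,120,100,3)[:, :]) if 0 else cv2.imwrite('pics/topc.png',cv2.resize(grid(a,120,100,4),(800,533)))
cv2.imwrite('pics/sidec.png',grid(b,160,150,3)[:600])
E
```

```text
(no output)
```

View pics/topc.png

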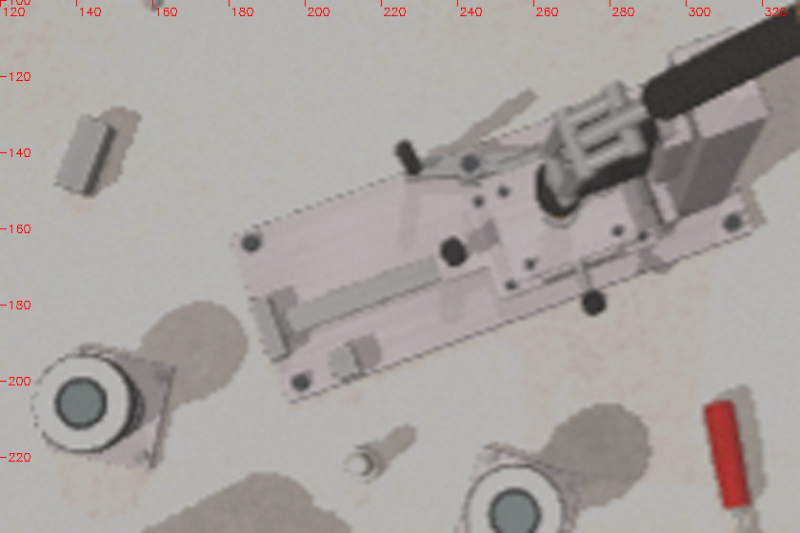

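View pics/sidec.png

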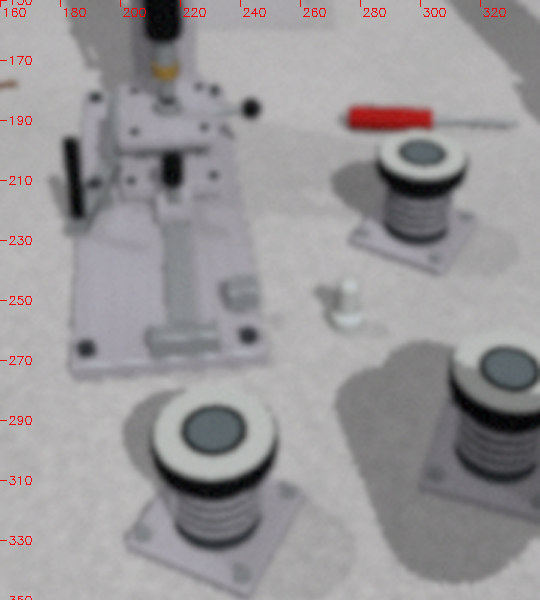

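The enlarged top view puts the knob top at (238.9,166.1) px, ball (275.6,179.3), handle top (225.5,139) and glass (141,205.8). In the side view they are knob top (217.3,202), ball (243.7,186.3), handle top (183.3,197) and glass (231.3,293).

```bash
cat >> h.py <<'E'
def ray(name,u,v,st=None):
    c=camera_info(name); K=c['mtx']
    p=cv2.undistortPoints(np.array([[[u,v]]],float),K,np.array([c['k1'],0,0,0.]))[0,0]
    if name=='wrist':
        T=np.eye(4);T[:3,:3]=cv2.Rodrigues(np.array(st['tool_rot']))[0];T[:3,3]=st['position'];T=T@c['tool_from_camera']
    else:T=c['T']
    d=T[:3,:3]@np.array([p[0],p[1],1]);return T[:3,3],d/np.linalg.norm(d)
def tri(rs):
    A=sum(np.eye(3)-np.outer(d,d) for o,d in rs);b=sum((np.eye(3)-np.outer(d,d))@o for o,d in rs)
    x=np.linalg.solve(A,b);e=[np.linalg.norm((np.eye(3)-np.outer(d,d))@(x-o)) for o,d in rs]
    return x,max(e)
def atz(r,z): o,d=r;return o+d*(z-o[2])/d[2]
E
python3 - <<'E'
from h import *
for n,t,s in [('knobtop',(238.9,166.1),(217.3,201.8)),('ball',(275.6,179.3),(243.7,186.3)),('handletop',(225.5,139),(183.5,197)),('glass',(141,205.8),(231.3,293)),('cornerL',(181.7,162.2),(183.3,273)),('cornerR',(196.6,205.0),(249,268.5))]:
    x,e=tri([ray('top',*t),ray('side',*s)]);print(n,x.round(4),round(e,4))
for n,t,z in [('knob',(238.9,166.1),.082),('ball',(275.6,179.3),.071),('handle',(225.5,139),.11),('glass',(141,205.8),.086),('cL',(181.7,162.2),.015),('cR',(196.6,205.),.015),('cB',(320.8,158.3),.015)]:
    print(n,atz(ray('top',*t),z).round(4))
E
```

```text
knobtop [0.5446 0.0295 0.0801] 0.0001
ball [ 0.5028 -0.0771  0.0682] 0.0012
handletop [0.6194 0.0641 0.1062] 0.0013
glass [0.4356 0.3148 0.0847] 0.0008
cornerL [0.5726 0.2118 0.0062] 0.0002
cornerR [0.4364 0.1672 0.0056] 0.0021
knob [0.5443 0.0293 0.082 ]
ball [ 0.5036 -0.0769  0.071 ]
handle [0.6199 0.0641 0.11  ]
glass [0.4362 0.3145 0.086 ]
cL [0.5714 0.2101 0.015 ]
cR [0.4379 0.1659 0.015 ]
cB [ 0.5708 -0.2189  0.015 ]
```

```bash
cat >> h.py <<'E'
def yaw(st):
    R=cv2.Rodrigues(np.array(st['tool_rot']))[0]; return np.arctan2(R[1,0],R[0,0]),R
def plan(goal,yawdeg,n,g,cmd=None):
    st=status.read_state(); y0,R=yaw(st); p=np.array(st['position'])
    Y=np.deg2rad(yawdeg); dy=(Y-y0+np.pi)%(2*np.pi)-np.pi
    out=[]
    for i in range(n):
        a=y0+dy*i/n; Rx=np.array([[np.cos(a),np.sin(a),0],[np.sin(a),-np.cos(a),0],[0,0,-1]])
        s=Rx.T@((np.array(goal)-p)/n*100); out.append("%.2f %.2f %.2f %.3f %g"%(*s,-dy/n,g))
    print("; ".join(out)); print('from',p.round(4),'yaw',np.rad2deg(y0).round(2),'tilt',R[:,2].round(3))
U=np.deg2rad(18.7);PX=np.array([np.cos(U),np.sin(U),0]);PY=np.array([-np.sin(U),np.cos(U),0])
E
python3 -c "
from h import *
plan((.42,-.2,.3),100,8,.6)"
```

```text
4.20 -4.09 -0.64 -0.178 0.6; 4.86 -3.28 -0.64 -0.178 0.6; 5.36 -2.37 -0.64 -0.178 0.6; 5.70 -1.38 -0.64 -0.178 0.6; 5.85 -0.35 -0.64 -0.178 0.6; 5.82 0.69 -0.64 -0.178 0.6; 5.61 1.71 -0.64 -0.178 0.6; 5.21 2.68 -0.64 -0.178 0.6
from [ 0.2041 -0.6164  0.2492] yaw 18.33 tilt [-0.001  0.002 -1.   ]
```

```bash
python3 -m pendant '4.2 -4.1 -0.6 -0.178 0.6; 4.9 -3.3 -0.6 -0.178 0.6; 5.4 -2.4 -0.6 -0.178 0.6; 5.7 -1.4 -0.6 -0.178 0.6; 5.85 -0.35 -0.6 -0.178 0.6; 5.8 0.7 -0.6 -0.178 0.6; 5.6 1.7 -0.6 -0.178 0.6; 5.2 2.7 -0.6 -0.178 0.6'
python3 -c "
from h import *
plan((.5443+PY[0]*.0,.0293+.0,.2),108.7,7,.6);print(status.read_state()['q'].round(2))"
```

```text
t: 1.15
position: [0.4212, -0.1985, 0.2984]
tool_rot: [2.014, 2.41, -0.0]
ft_force: [1.2, -1.5, -0.4]
finger_gap: 0.0517
grasp_force: 0.0
2.89 2.31 1.41 -0.021 0.6; 2.84 2.37 1.41 -0.021 0.6; 2.79 2.43 1.41 -0.021 0.6; 2.74 2.49 1.41 -0.021 0.6; 2.68 2.54 1.41 -0.021 0.6; 2.63 2.60 1.41 -0.021 0.6; 2.57 2.66 1.41 -0.021 0.6
from [ 0.4212 -0.1985  0.2984] yaw 100.23 tilt [ 0. -0. -1.]
[ 0.77  0.01 -0.42  1.95  0.    1.19  0.53]
```

```bash
python3 -m pendant '5.3 1 1 -0.021 0.6; 5.3 1 1 -0.021 0.6; 5.3 1 1 -0.021 0.6; 5.3 1 1 -0.021 0.6; 5 2 1 -0.021 0.6; 0 2.5 1 -0.021 0.6; 0 2 1 -0.021 0.6; 0 0 0 0 0.6'
python3 - <<'E'
from h import *
s=status.read_state(); a=save('wrist','w1.png'); np.save('w1.npy',s,allow_pickle=True)
cv2.imwrite('pics/w1.png',cv2.resize(a,(800,600)))
plan((.5443,.0293,.2),108.7,4,.6)
E
```

```text
t: 2.15
position: [0.4668, 0.0821, 0.2274]
tool_rot: [-1.837, -2.546, 0.0]
ft_force: [-0.7, 0.1, -0.9]
finger_gap: 0.0511
grasp_force: 0.0
-1.86 1.44 0.69 -0.002 0.6; -1.86 1.44 0.69 -0.002 0.6; -1.86 1.43 0.69 -0.002 0.6; -1.86 1.43 0.69 -0.002 0.6
from [0.4662 0.0817 0.2277] yaw 108.35 tilt [-0.002  0.001 -1.   ]
```

View pics/w1.png

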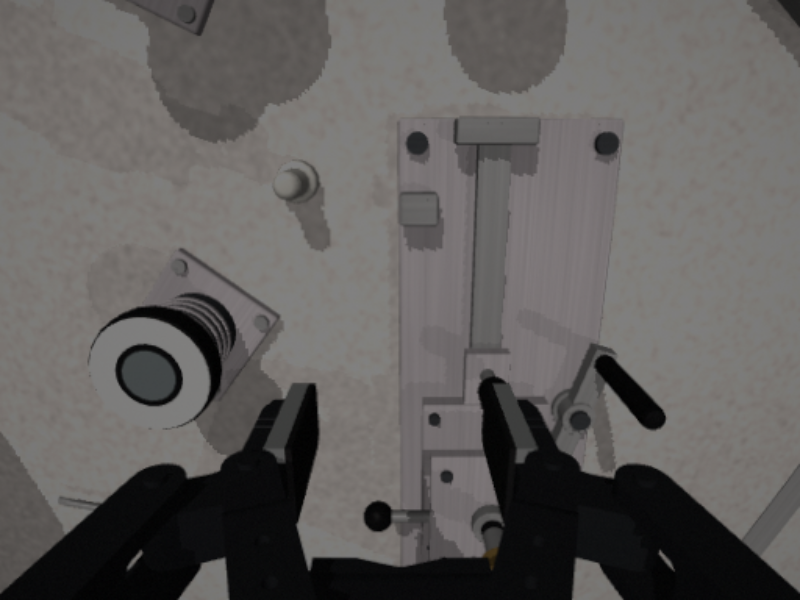

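The wrist view shows the rail running straight up the image, so the yaw is right. The ball is at (377,516), handle top (648,416), handle foot (604,362) and pivot bolt (579,419); the knob at (487,388) is half hidden behind the finger. Next I check against the first measurements.

```bash
python3 - <<'E'
from h import *
s=np.load('w1.npy',allow_pickle=True).item(); k=.64
f=lambda u,v:ray('wrist',u*k,v*k,s)
for n,w,t,sd in [('ball',(377,516),(275.6,179.3),(243.7,186.3)),('handle',(650,418),(225.5,139),(183.5,197))]:
    x,e=tri([f(*w),ray('top',*t),ray('side',*sd)]);print(n,x.round(4),round(e,4))
x,e=tri([f(579,419),ray('top',243.4,142.8)]);print('pivot',x.round(4),e)
print('foot',atz(f(604,362),.03).round(4),'pivot@.03',atz(f(579,419),.03).round(4))
cs=[atz(f(u,v),.015) for u,v in ((400,118),(623,119),(401,300))];print(np.round(cs,4))
d=cs[2]-cs[0];print('press -y dir yaw',np.rad2deg(np.arctan2(-d[1],-d[0])))
d=cs[1]-cs[0];print('press x yaw',np.rad2deg(np.arctan2(d[1],d[0])))
plan((.5443,.0293,.2),108.7,4,.6)
E
```

```text
ball [ 0.503  -0.0775  0.069 ] 0.0017
handle [0.6195 0.0636 0.1064] 0.0014
pivot [0.6231 0.0175 0.0331] 0.0003563213279341734
foot [0.6227 0.0631 0.03  ] pivot@.03 [0.6251 0.0163 0.03  ]
[[0.4373 0.1701 0.015 ]
 [0.571  0.2152 0.015 ]
 [0.4756 0.0569 0.015 ]]
press -y dir yaw 108.70401035471122
press x yaw 18.65281063720173
-1.86 1.44 0.69 -0.002 0.6; -1.86 1.44 0.69 -0.002 0.6; -1.86 1.43 0.69 -0.002 0.6; -1.86 1.43 0.69 -0.002 0.6
from [0.4662 0.0817 0.2277] yaw 108.35 tilt [-0.002  0.001 -1.   ]
```

```bash
python3 -m pendant '-1.86 1.44 0.9 -0.002 0.6; -1.86 1.44 0.9 -0.002 0.6; -1.86 1.44 1 -0.002 0.6; -1.86 1.44 1 0 0.6; 0 0 2 0 0.6; 0 0 3 0 0.6; 0 0 3 0 0.6; 0 0 0 0 0.6'
python3 -c "
from h import *
plan((.5445,.0293,.07),108.7,4,.6)"
```

```text
t: 3.2
position: [0.5407, 0.0296, 0.1075]
tool_rot: [-1.826, -2.548, 0.008]
ft_force: [-0.3, 0.1, -0.0]
finger_gap: 0.0516
grasp_force: 0.0
-0.04 0.09 0.94 0.000 0.6; -0.04 0.09 0.94 0.000 0.6; -0.04 0.09 0.94 0.000 0.6; -0.04 0.09 0.94 0.000 0.6
from [0.5407 0.0296 0.1075] yaw 108.74 tilt [-0.008 -0.    -1.   ]
```

```bash
python3 -m pendant '0 0.1 1.3 0 0.6; 0 0.2 1.3 0 0.6; 0 0 1.1 0 0.6; 0 0 0 0 0.2; 0 0 0 0 0; 0 0 0 0 0; 0 0 0 0 0; 0 0 0 0 0'
python3 -c "
from h import *
p=status.read_state()['position'];print(p)
plan(p+PY*.132,108.7,8,0)"
```

```text
t: 4.2
position: [0.5466, 0.03, 0.0733]
tool_rot: [-1.831, -2.551, 0.004]
ft_force: [-5.5, -0.8, 4.8]
finger_gap: 0.0186
grasp_force: 58.8
[0.54662471 0.03001774 0.07333288]
1.65 -0.00 0.00 -0.000 0; 1.65 -0.00 0.00 -0.000 0; 1.65 -0.00 0.00 -0.000 0; 1.65 -0.00 0.00 -0.000 0; 1.65 -0.00 0.00 -0.000 0; 1.65 -0.00 0.00 -0.000 0; 1.65 -0.00 0.00 -0.000 0; 1.65 -0.00 0.00 -0.000 0
from [0.5466 0.03   0.0733] yaw 108.67 tilt [-0.003 -0.001 -1.   ]
```

```bash
python3 -m pendant '1 0 0 0 0; 2 0 0 0 0; 2 0 0 0 0; 2 0 0 0 0; 2 0 0 0 0; 2 0 0 0 0; 1 0 0 0 0; 0.5 0 0 0 0'
python3 -m pendant '0.3 0 0 0 0; 0.3 0 0 0 0; 0.2 0 0 0 0; 0 0 0 0 0'
python3 -c "
from h import *
s=status.read_state();d=s['position']-np.array([.54662471,.03001774,.0733]);print(d@PX,d@PY,s['ft_force']@PY)"
```

```text
t: 5.2
position: [0.5068, 0.1473, 0.0733]
tool_rot: [1.831, 2.552, -0.007]
ft_force: [-4.6, -5.2, 5.5]
finger_gap: 0.0184
grasp_force: 59.0
t: 5.7
position: [0.5048, 0.1532, 0.0733]
tool_rot: [1.832, 2.55, -0.008]
ft_force: [-4.9, -6.3, 6.3]
finger_gap: 0.0184
grasp_force: 59.1
-0.00011964352694032732 0.13008850712816447 -4.421705567184557
```

```bash
python3 -m pendant '0.3 0 0 0 0; 0.3 0 0 0 0; 0 0 0 0 0'
python3 -c "
from h import *
s=status.read_state();d=s['position']-np.array([.54662471,.03001774,.0733]);print(d@PX,d@PY,s['ft_force']@PY)"
```

```text
t: 6.08
position: [0.5047, 0.1533, 0.0733]
tool_rot: [1.833, 2.543, -0.017]
ft_force: [-1.6, -13.4, 7.9]
finger_gap: 0.0185
grasp_force: 59.2
-0.00013440260557224387 0.13025119848964337 -12.168091405241967
```

```bash
python3 -m pendant '-0.6 0 0 0 0; 0 0 0 0 0.6; 0 0 0 0 0.6; 0 0 0 0 0.6; 0 0 -3 0 0.6; 0 0 -5 0 0.6; 0 0 -5 0 0.6; 0 0 0 0 0.6'
python3 -c "
from h import *
plan((.6195,.0636,.2),18.7,9,.5);print(status.read_state()['q'].round(2))"
```

```text
t: 7.08
position: [0.5089, 0.1586, 0.2083]
tool_rot: [1.826, 2.547, 0.014]
ft_force: [1.2, -0.2, -0.4]
finger_gap: 0.0514
grasp_force: 0.0
-1.39 0.82 0.09 0.175 0.5; -1.23 1.05 0.09 0.175 0.5; -1.03 1.25 0.09 0.175 0.5; -0.80 1.41 0.09 0.175 0.5; -0.54 1.53 0.09 0.175 0.5; -0.26 1.60 0.09 0.175 0.5; 0.02 1.62 0.09 0.175 0.5; 0.30 1.59 0.09 0.175 0.5; 0.57 1.52 0.09 0.175 0.5
from [0.5089 0.1586 0.2083] yaw 108.73 tilt [ 0.011  0.003 -1.   ]
[ 0.27  0.28 -0.74  1.9   0.22  1.03 -0.24]
```

```bash
python3 -m pendant '-1.4 0.8 0 0.175 0.5; -1.2 1 0 0.175 0.5; -1 1.25 0 0.175 0.5; -0.8 1.4 0 0.175 0.5; -0.5 1.5 0 0.175 0.5; -0.3 1.6 0 0.175 0.5; 0 1.6 0 0.175 0.5; 0.3 1.6 0 0.175 0.5'
python3 -m pendant '0.6 1.5 0 0.175 0.5; 0 0 0 0 0.5; 0 0 0 0 0.5'
python3 - <<'E'
from h import *
s=status.read_state(); a=save('wrist','w2.png'); np.save('w2.npy',s,allow_pickle=True)
cv2.imwrite('pics/w2.png',cv2.resize(a,(800,600)))
plan((.6195,.0636,.1),18.7,4,.5)
E
```

```text
t: 8.07
position: [0.6017, 0.072, 0.2018]
tool_rot: [-3.047, -0.765, 0.002]
ft_force: [0.7, -0.4, -0.9]
finger_gap: 0.0427
grasp_force: 0.0
t: 8.45
position: [0.6135, 0.0627, 0.2024]
tool_rot: [-3.099, -0.509, 0.002]
ft_force: [-0.1, 0.9, 0.2]
finger_gap: 0.0431
grasp_force: 0.0
0.15 0.03 2.57 -0.000 0.5; 0.15 0.03 2.57 -0.000 0.5; 0.15 0.03 2.57 -0.000 0.5; 0.15 0.03 2.57 -0.000 0.5
from [0.6134 0.0629 0.2027] yaw 18.64 tilt [-0.001  0.001 -1.   ]
```

View pics/w2.png

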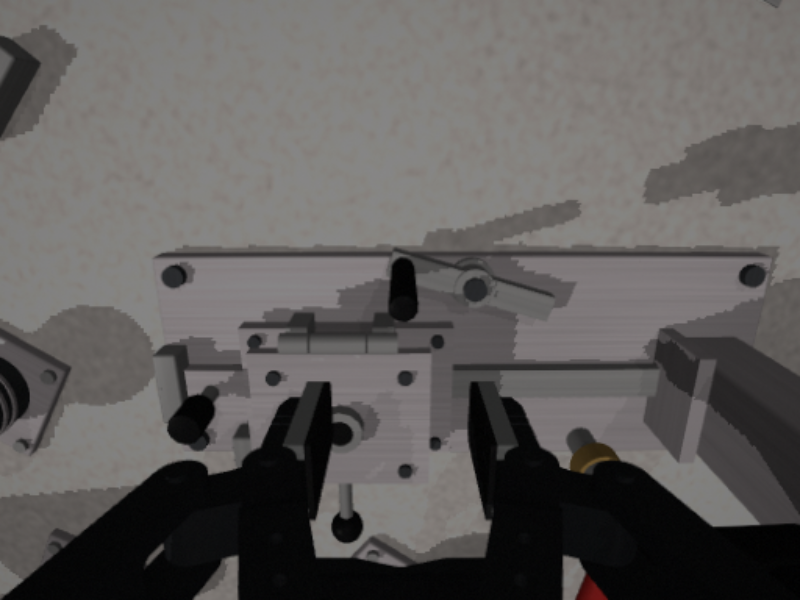

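The wrist view shows the carriage at its stop, the latch turned about 0.3 rad with its handle top at (404,308) centred between the fingers, and the ball at (347,526) with its stem. Descending onto the handle.

```bash
python3 -m pendant '0.15 0 2.5 0 0.5; 0.15 0 2.5 0 0.5; 0.15 0 2.5 0 0.5; 0.15 0 2.6 0 0.5; 0 0 0 0 0.5; 0 0 0 0 0; 0 0 0 0 0; 0 0 0 0 0'
python3 - <<'E'
from h import *
s=status.read_state();p=s['position'];c=np.array([.622,.0172,0]);r=p-c
print(p,r@PX,r@PY,np.hypot(r@PX,r@PY),'angle',np.arctan2(r@PX,r@PY))
E
```

```text
t: 9.5
position: [0.6211, 0.064, 0.104]
tool_rot: [3.101, 0.504, 0.004]
ft_force: [-0.2, 0.2, 3.3]
finger_gap: 0.0117
grasp_force: 58.7
[0.62108922 0.06402324 0.10404418] 0.01414943949622748 0.044643462598593156 0.046832097869403504 angle 0.3069275810386431
```

```bash
python3 -m pendant '0.67 0.27 0 0 0; 0.61 0.38 0 0 0; 0.55 0.46 0 0 0; 0.46 0.55 0 0 0; 0.37 0.62 0 0 0; 0.27 0.66 0 0 0; 0.16 0.67 0 0 0; 0.05 0.68 0 0 0'
python3 -m pendant '0 0.3 0 0 0; 0 0.3 0 0 0; 0 0 0 0 0'
python3 - <<'E'
from h import *
s=status.read_state();p=s['position'];c=np.array([.622,.0172,0]);r=p-c
print(r@PX,r@PY,np.hypot(r@PX,r@PY),'angle',np.arctan2(r@PX,r@PY), s['ft_force']@PX, s['ft_force']@PY)
E
```

```text
t: 10.5
position: [0.6659, 0.0461, 0.1042]
tool_rot: [-3.084, -0.508, -0.017]
ft_force: [1.5, 17.5, 0.2]
finger_gap: 0.0119
grasp_force: 59.8
t: 10.88
position: [0.6692, 0.042, 0.1043]
tool_rot: [-3.082, -0.508, -0.022]
ft_force: [5.5, 15.9, -2.8]
finger_gap: 0.0122
grasp_force: 59.4
0.05264422009225085 0.008342058844281202 0.053301068046360936 angle 1.4136419517206786 10.282977276474616 13.311087384266127
```

```bash
python3 - <<'E'
from h import *
s=status.read_state(); a=save('wrist','w3.png'); np.save('w3.npy',s,allow_pickle=True)
t=save('top','t3.png')[110:210,160:310]
cv2.imwrite('pics/w3.png',np.hstack([cv2.resize(a,(480,360)),cv2.resize(t,(320,360),interpolation=cv2.INTER_CUBIC)]) if 0 else cv2.resize(a,(800,600)))
E
```

```text
(no output)
```

View pics/w3.png

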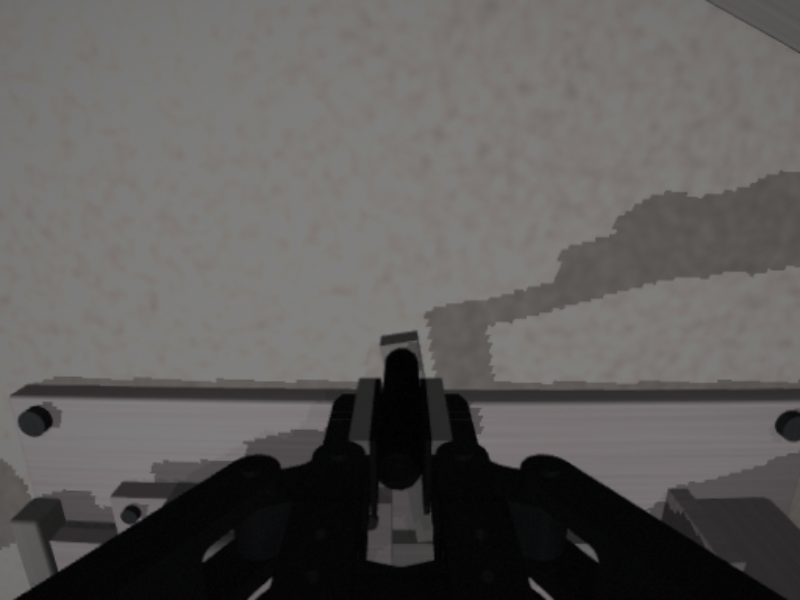

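The wrist view shows the handle still between the pads and the latch bar pointing nearly to +x, about 7° short, with the handle top at (400,470). I'll release and look at it free.

```bash
python3 -m pendant '0 0 0 0 0.5; 0 0 0 0 0.5; 0 0 0 0 0.5; 0 0 -3 0 0.5; 0 0 -4 0 0.5; -2 0 -3 0 0.5; -2 0 0 0 0.5; 0 0 0 0 0.5'
python3 - <<'E'
from h import *
s=status.read_state(); a=save('wrist','w4.png'); np.save('w4.npy',s,allow_pickle=True)
cv2.imwrite('pics/w4.png',cv2.resize(a,(800,600)))
print(s['position'],np.rad2deg(yaw(s)[0]))
E
```

```text
t: 11.98
position: [0.6264, 0.0122, 0.2025]
tool_rot: [3.1, 0.499, -0.001]
ft_force: [0.0, -0.5, -0.2]
finger_gap: 0.0427
grasp_force: 0.0
[0.62636804 0.01218064 0.20246763] 18.27992401015082
```

View pics/w4.png

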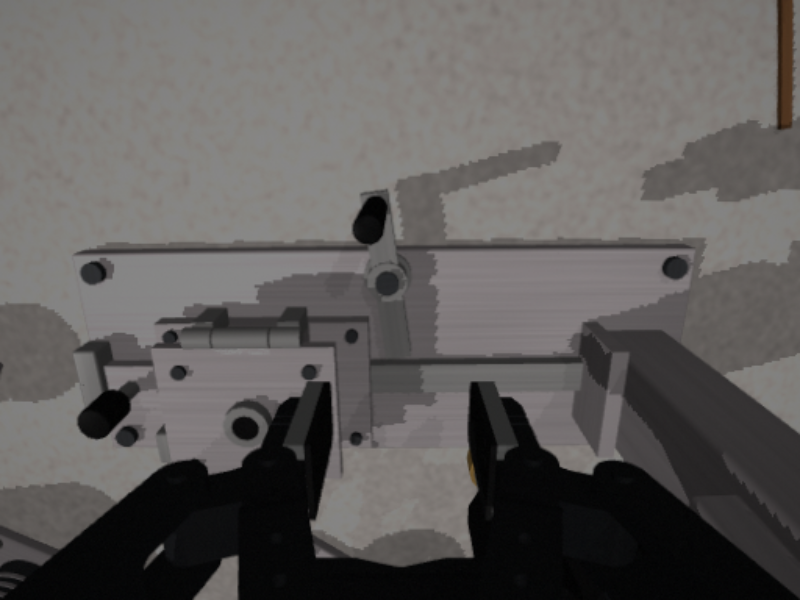

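The wrist view shows the latch about 0.15 rad short, with the handle top at (371,222) and the nose at (395,350) clear of the carriage, whose edge is at x=370. The handle bound by friction in the tight grip, so I'll push it the rest of the way with the fingers open around it.

```bash
python3 - <<'E'
from h import *
s=np.load('w4.npy',allow_pickle=True).item();k=.64
x=atz(ray('wrist',371*k,226*k,s),.109);c=np.array([.622,.0172,0]);r=x-c
pv=atz(ray('wrist',388*k,283*k,s),.032);ft=atz(ray('wrist',378*k,205*k,s),.032)
print(x,pv,ft,r@PX,r@PY,np.arctan2(r@PX,r@PY))
plan((x[0],x[1],.2),18.7,3,.35); plan((x[0],x[1],.1),18.7,3,.35)
E
```

```text
[0.66436988 0.03749347 0.109     ] [0.62122695 0.01752193 0.032     ] [0.66369805 0.03723714 0.032     ] 0.0466395388046237 0.005637849933735914 1.450498662999714
1.44 -0.38 0.07 -0.002 0.35; 1.44 -0.38 0.07 -0.002 0.35; 1.44 -0.38 0.07 -0.002 0.35
from [0.6269 0.013  0.202 ] yaw 18.32 tilt [-0.    -0.001 -1.   ]
1.44 -0.38 3.40 -0.002 0.35; 1.44 -0.38 3.40 -0.002 0.35; 1.44 -0.38 3.40 -0.002 0.35
from [0.6269 0.013  0.202 ] yaw 18.32 tilt [-0.    -0.001 -1.   ]
```

```bash
python3 -m pendant '1.44 -0.4 0 0 0.35; 1.44 -0.4 0 0 0.35; 1.44 -0.4 0 0 0.35; 0 0 3 0 0.35; 0 0 3.5 0 0.35; 0 0 3.5 0 0.35; 0 0 0 0 0.35'
python3 -m pendant '0 0.5 0 0 0.35; 0 0.5 0 0 0.35; 0 0.4 0 0 0.35; 0 0.3 0 0 0.35; 0 0.3 0 0 0.35; 0 0 0 0 0.35'
python3 - <<'E'
from h import *
s=status.read_state();p=s['position'];c=np.array([.6216,.0173,0]);r=p-c
print(r@PX,r@PY, s['ft_force']@PX, s['ft_force']@PY)
E
```

```text
t: 12.9
position: [0.662, 0.0401, 0.0981]
tool_rot: [-3.1, -0.505, 0.013]
ft_force: [0.3, 0.6, 0.2]
finger_gap: 0.0302
grasp_force: 0.0
t: 13.65
position: [0.6713, 0.0265, 0.1043]
tool_rot: [-3.094, -0.507, -0.005]
ft_force: [-1.2, 7.2, 3.9]
finger_gap: 0.03
grasp_force: 3.6
0.04999886017806809 -0.007168290559152685 1.1940037734596072 7.1550071403897055
```

```bash
python3 -m pendant '0 0.3 0 0 0.35; 0 0.3 0 0 0.35; 0 0 0 0 0.35'
python3 - <<'E'
from h import *
s=status.read_state();p=s['position'];c=np.array([.6216,.0173,0]);r=p-c
print(r@PX,r@PY, s['ft_force']@PX, s['ft_force']@PY)
E
python3 -m pendant '0 -1.6 0 0 0.35; 0 -0.5 0 0 0.35; 0 0 -4 0 0.35; 0 0 -5 0 0.35; -2 0 -1 0 0.35; -2 0 0 0 0.35; 0 0 0 0 0.35'
python3 - <<'E'
from h import *
s=status.read_state(); a=save('wrist','w5.png'); np.save('w5.npy',s,allow_pickle=True)
cv2.imwrite('pics/w5.png',cv2.resize(a,(800,600)))
E
```

```text
t: 14.02
position: [0.6715, 0.0263, 0.1042]
tool_rot: [-3.087, -0.511, -0.001]
ft_force: [-3.7, 12.2, 4.4]
finger_gap: 0.0296
grasp_force: 6.5
0.05011017386839921 -0.007506920605721772 0.4197912226935996 12.772068853017306
t: 14.9
position: [0.6272, 0.0188, 0.2022]
tool_rot: [3.099, 0.497, -0.002]
ft_force: [-0.2, 0.4, -1.1]
finger_gap: 0.0302
grasp_force: 0.0
```

View pics/w5.png

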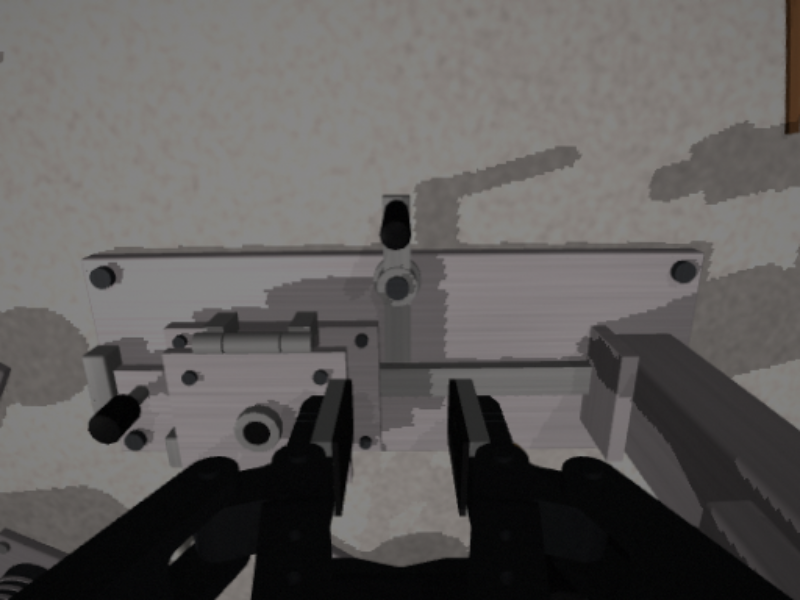

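The latch bar now stands square to the press, with the handle at (396,225), pivot (397,288) and nose just behind the carriage, so it is locked. Next the ball, keeping away from the ram.

```bash
python3 - <<'E'
from h import *
s=np.load('w2.npy',allow_pickle=True).item();k=.64
print(atz(ray('wrist',347*k,526*k,s),.07)); b=np.array([.5031,-.0772,0])+.1302*PY;print(b)
s=status.read_state();d=b-s['position'];print(d@PX*100,-d@PY*100)
E
python3 -m pendant '0 -3 0 0 0.5; 0 -4 0 0 0.5; -2 -1 0 0 0.5; -4 0 0 0 0.5; -4 0 0 0 0.5; -3 0 0 0 0.5; 0 0 0 0 0.5'
python3 - <<'E'
from h import *
b=np.array([.5031,-.0772,.07])+.1302*PY
plan(b,18.7,6,.5)
E
```

```text
[0.45980841 0.04596781 0.07      ]
[0.46135619 0.04612678 0.        ]
-14.934608438629532 -7.836603994216854
t: 15.82
position: [0.4782, 0.0556, 0.2017]
tool_rot: [3.1, 0.501, -0.003]
ft_force: [0.9, -0.3, -0.1]
finger_gap: 0.0426
grasp_force: 0.0
-0.32 0.06 2.20 -0.001 0.5; -0.32 0.06 2.20 -0.001 0.5; -0.32 0.06 2.20 -0.001 0.5; -0.32 0.06 2.20 -0.001 0.5; -0.32 0.06 2.20 -0.001 0.5; -0.32 0.06 2.20 -0.001 0.5
from [0.4782 0.0556 0.2017] yaw 18.36 tilt [-0.001 -0.002 -1.   ]
```

```bash
python3 -m pendant '-0.95 0.2 0 0 0.5; -0.95 0.2 2 0 0.5; 0 0 3 0 0.5; 0 0 3 0 0.5; 0 0 3 0 0.5; 0 0 2 0 0.5; 0 0 0 0 0.5; 0 0 0 0 0.5'
python3 -m pendant '0 0 0 0 0; 0 0 0 0 0; 0 0 0 0 0; 0 0 0 0 0'
python3 -c "
from h import *
s=status.read_state();print(s['position'],np.rad2deg(yaw(s)[0]))"
```

```text
t: 16.82
position: [0.464, 0.0475, 0.0729]
tool_rot: [-3.101, -0.503, -0.002]
ft_force: [1.1, 0.3, 0.4]
finger_gap: 0.0426
grasp_force: 0.0
t: 17.32
position: [0.4639, 0.0474, 0.0734]
tool_rot: [3.101, 0.503, 0.004]
ft_force: [-0.4, 0.4, 6.3]
finger_gap: 0.0166
grasp_force: 58.4
[0.46392965 0.0473618  0.07340412] 18.439264711630912
```

```bash
python3 -m pendant '0.1 0 -1.53 0 0; 0.29 0 -1.51 0 0; 0.47 0 -1.46 0 0; 0.65 0 -1.39 0 0; 0.82 0 -1.3 0 0; 0.98 0 -1.19 0 0; 1.12 0 -1.06 0 0; 1.24 0 -0.91 0 0'
python3 -c "
from h import *
s=status.read_state();d=s['position']-np.array([.46393,.04736,.0734]);print(d@PX,d@PY,d[2])"
```

```text
t: 18.32
position: [0.517, 0.0654, 0.1756]
tool_rot: [-3.1, -0.504, 0.0]
ft_force: [7.4, 3.1, -12.9]
finger_gap: 0.0159
grasp_force: 58.7
0.05602862620190847 0.00012301448703205473 0.10216783236074244
```

```bash
python3 -m pendant '1.34 0 -0.75 0 0; 1.43 0 -0.57 0 0; 1.49 0 -0.39 0 0; 1.52 0 -0.2 0 0; 1.54 0 0 0 0; 1.53 0 0.18 0 0; 1.49 0 0.37 0 0; 1.43 0 0.55 0 0'
python3 - <<'E'
from h import *
s=status.read_state();d=s['position']-np.array([.46393,.04736,.0734]);print(d@PX,d@PY,d[2]);print(s['q'].round(2))
E
```

```text
t: 19.32
position: [0.629, 0.1026, 0.1833]
tool_rot: [-3.101, -0.503, 0.001]
ft_force: [0.4, 0.3, 0.0]
finger_gap: -0.0002
grasp_force: 0.0
0.17410441493863088 -0.000628518508292493 0.10992638169150436
[ 0.09  0.46 -0.41  1.67  0.2   1.06 -1.63]
```

The ball slipped out of the grip partway. I'll lift straight up and check in code whether the ball is at its open or closed place.

```bash
python3 -m pendant '0 0 -5 0 0; 0 0 -5 0 0; -4 0 0 0 0; -4 0 0 0 0; -4 0 0 0 0.3; 0 0 0 0 0.5'
cat >> h.py <<'E'
def proj(name,X,st=None):
    c=camera_info(name)
    if name=='wrist':
        T=np.eye(4);T[:3,:3]=cv2.Rodrigues(np.array(st['tool_rot']))[0];T[:3,3]=st['position'];T=T@c['tool_from_camera']
    else:T=c['T']
    I=np.linalg.inv(T);uv=cv2.projectPoints(np.array(X,float).reshape(-1,3),cv2.Rodrigues(I[:3,:3])[0],I[:3,3],c['mtx'],np.array([c['k1'],0,0,0.]))[0]
    return uv.reshape(-1,2)
E
python3 - <<'E'
from h import *
s=status.read_state(); I={n:save(n,n+'6.png') for n in('top','side','wrist')}; np.save('w6.npy',s,allow_pickle=True)
H=np.array([.4612,.046,.071])+.123*PX
for nm,th in (('shut',0),('1.0',1.),('open',2.1)):
    X=H+.123*(-np.cos(th)*PX+np.sin(th)*np.array([0,0,1]))
    for n in I:
        u,v=proj(n,X,s)[0]; u,v=int(round(u)),int(round(v)); g=cv2.cvtColor(I[n],6)
        w=g[max(v-2,0):v+3,max(u-2,0):u+3]; print(nm,n,u,v,w.size and w.mean().round(),' surround',g[max(v-14,0):v+15:28,max(0,u-14):u+15:28].ravel())
# chess of black blobs near in side
g=cv2.cvtColor(I['side'],6); _,_,st,c=cv2.connectedComponentsWithStats((g<45).astype(np.uint8))
for a,b in zip(st,c):
    if 15<a[4]<600: print(a,b.round(1))
E
```

```text
t: 20.08
position: [0.5118, 0.063, 0.283]
tool_rot: [3.1, 0.501, -0.005]
ft_force: [0.3, -0.1, 0.6]
finger_gap: 0.0357
grasp_force: 0.0
shut top 234 195 48.0  surround [ 55 103  65 152]
shut side 249 213 30.0  surround [130 133 119 145]
shut wrist 256 214 9.0  surround [134 133 137 140]
1.0 top 224 172 52.0  surround [ 62  45  69 136]
1.0 side 224 177 119.0  surround [ 44 142  90 132]
1.0 wrist 255 195 109.0  surround [129 127 129 141]
open top 208 128 74.0  surround [152 152  87  51]
open side 166 179 132.0  surround [139 101 137 138]
open wrist 254 4 133.0  surround [132 129]
[200   0  12  36 257] [204.8  17.8]
[202  39  35  13 313] [218.2  46.3]
[207 141  13  23 243] [213.1 152.6]
[494 157  18  52 468] [505.8 183.6]
[170 188   6  26  80] [172.1 200.9]
[286 205  28  11 134] [298.5 211.6]
[247 211   5   5  23] [248.8 213. ]
[216 233   7  13  80] [219.  239.1]
[310 275  37  20 241] [326.8 288. ]
[  5 299  35  25 426] [ 21.8 310.7]
[313 301  25  10  80] [324.4 306.9]
[212 302  39  15 185] [230.4 310.7]
```

The leaf fell shut: the ball is back at its closed place, at side (248.8,213) and wrist (256,214). I'll measure the ball centre better and grip it deeper.

```bash
python3 - <<'E'
from h import *
s=np.load('w6.npy',allow_pickle=True).item(); I=cv2.imread('pics/raw_wrist6.png'); g=cv2.cvtColor(I,6)
_,_,st,c=cv2.connectedComponentsWithStats((g<45).astype(np.uint8))
for a,b in zip(st,c):
    if 15<a[4]<2000 and abs(b[0]-256)<30: print(a,b.round(1)); w=b
    if a[4]>15 and a[0]<256<a[0]+a[2]: print('big',a)
w=[256,214]
m=(g<45).astype(np.uint8)[195:235,236:276]; ys,xs=np.nonzero(m); print(xs.min()+236,xs.max()+236,ys.min()+195,ys.max()+195,xs.mean()+236,ys.mean()+195)
p=[(xs.min()+xs.max())/2+236,(ys.min()+ys.max())/2+195]
print(tri([ray('wrist',*p,s),ray('side',248.8,213)]), atz(ray('wrist',*p,s),.07))
for r in m[::2]: print(''.join('#' if k else '.' for k in r))
E
```

```text
big [     0      0    512    384 152995]
[249 146  14  14 154] [255.4 152.6]
big [249 146  14  14 154]
[248 210  17  16 210] [255.8 217.6]
big [248 210  17  16 210]
big [    1   244   511   140 32159]
[250 270  38  14 154] [268.4 274.4]
big [250 270  38  14 154]
[259 277  25   6  38] [270.8 278.4]
[257 281  26   5  40] [269.8 282.2]
[241 285  61  36 561] [270.2 296.5]
big [241 285  61  36 561]
[255 310  33  26 196] [271.4 321.7]
big [255 310  33  26 196]
248 264 210 225 255.8095238095238 217.60476190476192
(array([0.45914625, 0.0452943 , 0.07067095]), np.float64(0.0019446010475428208)) [0.45702001 0.04424326 0.07      ]
........................................
........................................
........................................
........................................
........................................
........................................
........................................
........................................
...............###...#####..............
.............###############............
............################............
............#################...........
............#################...........
.............###############............
..............############..............
..................#####.................
........................................
........................................
........................................
........................................
```

```bash
python3 -c "
from h import *
plan((.459,.0453,.13),18.7,5,.5)"
python3 -m pendant '-1.1 0 3.06 0 0.5; -1.1 0 3.06 0 0.5; -1.1 0 3.06 0 0.5; -1.1 0 3.06 0 0.5; -1.1 0 3.06 0 0.5; 0 0 0 0 0.5; 0 0 0 0 0.5'
python3 -c "
from h import *
plan((.459,.0453,.0685),18.7,3,.5)"
```

```text
-1.19 0.01 3.08 -0.001 0.5; -1.19 0.01 3.08 -0.001 0.5; -1.19 0.01 3.08 -0.001 0.5; -1.19 0.01 3.08 -0.001 0.5; -1.19 0.01 3.08 -0.001 0.5
from [0.5154 0.0647 0.2842] yaw 18.45 tilt [ 0.001  0.001 -1.   ]
t: 21.1
position: [0.4643, 0.0478, 0.132]
tool_rot: [-3.1, -0.504, -0.004]
ft_force: [0.7, -0.1, 0.5]
finger_gap: 0.0423
grasp_force: 0.0
-0.20 0.02 2.12 -0.001 0.5; -0.20 0.02 2.12 -0.001 0.5; -0.20 0.02 2.12 -0.001 0.5
from [0.4643 0.0478 0.132 ] yaw 18.47 tilt [ 0.003  0.001 -1.   ]
```

```bash
python3 -m pendant '-0.3 0 2.2 0 0.5; -0.3 0 2.2 0 0.5; 0 0 2.2 0 0.5; 0 0 0 0 0.5; 0 0 0 0 0; 0 0 0 0 0; 0 0 0 0 0; 0 0 0 0 0'
python3 -c "
from h import *
s=status.read_state();print(s['position'],s['finger_gap'])"
```

```text
t: 22.1
position: [0.4585, 0.0456, 0.0665]
tool_rot: [3.101, 0.503, 0.007]
ft_force: [0.4, 1.4, 6.9]
finger_gap: 0.0168
grasp_force: 58.4
[0.45851667 0.04558103 0.06648857] 0.016790055631837414
```

```bash
python3 -m pendant '0 0 0 0 0.4; 0 0 -0.4 0 0.4; 0 0 0 0 0.4; 0 0 0 0 0; 0 0 0 0 0; 0 0 0 0 0; 0 0 0 0 0'
python3 -c "
from h import *
s=status.read_state();print(s['position'],s['finger_gap'])"
```

```text
t: 22.98
position: [0.4563, 0.0448, 0.0689]
tool_rot: [3.101, 0.503, -0.001]
ft_force: [-1.2, -1.5, 3.2]
finger_gap: 0.0164
grasp_force: 58.4
[0.45630555 0.04484692 0.06890255] 0.016429503004650656
```

```bash
python3 -m pendant '0.1 0 -1.5 0 0; 0.28 0 -1.48 0 0; 0.46 0 -1.44 0 0; 0.64 0 -1.37 0 0'
cat > arc.py <<'E'
from h import *
s=status.read_state();d=s['position']-np.array([.4563,.04485,.0689]);x,z=d@PX,d[2]
th=np.arctan2(z,.123-x);R=np.hypot(z,.123-x);f=s['ft_force'];fx,fz=f@PX,f[2]
print('x,y,z',x.round(4),(d@PY).round(4),z.round(4),'th',th.round(3),'R',R.round(4),'radial(out)',(-fx*np.cos(th)+fz*np.sin(th)).round(1),'tang',(fx*np.sin(th)+fz*np.cos(th)).round(1),'fy',(f@PY).round(1),'gap',s['finger_gap'].round(4))
E
python3 arc.py
```

```text
t: 23.48
position: [0.4697, 0.0494, 0.1274]
tool_rot: [3.1, 0.503, -0.004]
ft_force: [0.2, -1.0, -4.1]
finger_gap: 0.0169
grasp_force: 58.5Traceback (most recent call last):
  File "arc.py", line 4, in <module>
    print('x,y,z',x.round(4),(d@PY).round(4),z.round(4),'th',th.round(3),'R',R.round(4),'radial(out)',(-fx*np.cos(th)+fz*np.sin(th)).round(1),'tang',(fx*np.sin(th)+fz*np.cos(th)).round(1),'fy',(f@PY).round(1),'gap',s['finger_gap'].round(4))
                                                                                                                                                                                                                       ^^^^^^^^^^^^^^^^^^^^^
AttributeError: 'float' object has no attribute 'round'
```

```bash
sed -i "s/s\['finger_gap'\].round(4)/s['finger_gap']/" arc.py; python3 arc.py; python3 -m pendant '0.8 0 -1.28 0 0; 0.97 0 -1.17 0 0; 1.1 0 -1.04 0 0'; python3 arc.py
```

```text
x,y,z 0.0142 0.0 0.0585 th 0.493 R 0.1236 radial(out) -1.8 tang -3.7 fy -1.0 gap 0.016855776413876682
t: 23.85
position: [0.501, 0.0601, 0.1628]
tool_rot: [-3.1, -0.505, -0.011]
ft_force: [10.3, 0.8, -13.0]
finger_gap: 0.0161
grasp_force: 58.8
x,y,z 0.0472 0.0001 0.0939 th 0.892 R 0.1207 radial(out) -16.4 tang -0.3 fy -2.6 gap 0.01612123263621241
```

```bash
python3 -m pendant '0.2 0 0.25 0 0; 0.2 0 0.25 0 0; 0 0 0 0 0'; python3 arc.py
```

```text
t: 24.22
position: [0.4981, 0.0591, 0.1562]
tool_rot: [3.098, 0.507, -0.015]
ft_force: [-8.3, -2.3, 5.6]
finger_gap: 0.016
grasp_force: 61.3
x,y,z 0.0442 0.0001 0.0873 th 0.836 R 0.1176 radial(out) 9.9 tang -2.6 fy 0.5 gap 0.016037078333649653
```

```bash
python3 -m pendant '0.56 0 -0.62 0 0; 0.56 0 -0.62 0 0; 0 0 0 0 0'; python3 arc.py;  python3 -m pendant '0.65 0 -0.36 0 0; 0.65 0 -0.36 0 0; 0 0 0 0 0'; python3 arc.py
```

```text
t: 24.6
position: [0.5164, 0.065, 0.1698]
tool_rot: [-3.099, -0.501, -0.016]
ft_force: [-1.0, -0.6, 1.0]
finger_gap: 0.0005
grasp_force: 0.0
x,y,z 0.0634 -0.0001 0.1009 th 1.037 R 0.1172 radial(out) 1.4 tang -0.5 fy -0.3 gap 0.0005070270244558051
t: 24.98
position: [0.5258, 0.0683, 0.1771]
tool_rot: [-3.101, -0.503, -0.003]
ft_force: [-0.6, -0.7, -0.4]
finger_gap: -0.0003
grasp_force: 0.0
x,y,z 0.0733 -0.0001 0.1082 th 1.14 R 0.1191 radial(out) 0.0 tang -0.9 fy -0.5 gap -0.0002734449119538133
```

```bash
python3 -m pendant '0 0 -4 0 0.3; -3.5 0 -1 0 0.5; -3.5 0 2 0 0.5; -0.3 0 2 0 0.5; 0 0 2 0 0.5; 0 0 0 0 0.5; 0 0 0 0 0.5'
python3 - <<'E'
from h import *
s=status.read_state(); W=save('wrist','w7.png'); S=save('side','s7.png')
for n,im,st in(('wrist',W,s),('side',S,None)):
    u,v=proj(n,[.4585,.045,.0705],s)[0]; u,v=int(u),int(v); g=cv2.cvtColor(im,6)
    r=24 if n=='wrist' else 8
    print(n,u,v); 
    for row in g[v-r:v+r+1:2 if r>10 else 1,u-r:u+r+1]: print(''.join('#' if k<45 else '+' if k<75 else '.' for k in row))
plan((.4588,.0452,.062),18.7,5,.5)
E
```

```text
t: 25.85
position: [0.4558, 0.0449, 0.167]
tool_rot: [-3.101, -0.503, -0.002]
ft_force: [-1.1, -0.5, -0.0]
finger_gap: 0.0427
grasp_force: 0.0
wrist 256 201
............................++...................
............................++...................
............................++...................
............................++...................
............................+++..................
................+#####+++++######+...............
..............+####################+.............
.............########################............
............##########################...........
...........+##########################...........
...........###########################+..........
...........###########################...........
............##########################...........
............+########################+...........
..............######################+............
...............###################+..............
.................+#############+.................
......................++#+++.....................
.................................................
.................................................
.................................................
.................................................
.................................................
.................................................
.................................................
side 249 212
.................
.................
.................
.................
.................
.................
......++++.......
.....+####+......
.....+#####+.....
.....+#####+.....
.....+#####......
.....+####+......
.......+++.......
.................
.................
.................
.................
0.05 0.01 2.11 -0.001 0.5; 0.05 0.01 2.11 -0.001 0.5; 0.05 0.01 2.11 -0.001 0.5; 0.05 0.01 2.11 -0.001 0.5; 0.05 0.01 2.11 -0.001 0.5
from [0.4562 0.0449 0.1673] yaw 18.44 tilt [ 0.002  0.    -1.   ]
```

```bash
python3 -m pendant '0.2 0 2.1 0 0.5; 0.2 0 2.1 0 0.5; 0 0 2.1 0 0.5; 0 0 2.1 0 0.5; 0 0 2.1 0 0.5; 0 0 0 0 0.5; 0 0 0 0 0.4; 0 0 0 0 0'
python3 -m pendant '0 0 0 0 0; 0 0 0 0 0; 0 0 0 0 0'
cat > arc.py <<'E'
from h import *
import sys
B=np.array([.4598,.0455,.071]); H=B+.123*PX
s=status.read_state();p=s['position'];f=s['ft_force']
O=np.array(eval(open('off').read())) if len(sys.argv)<2 else p-B
open('off','w').write(str(list(O)))
d=p-O-H; x,z=d@PX,d[2]; th=np.arctan2(z,-x);R=np.hypot(x,z);fx,fz=f@PX,f[2]
fr=-fx*np.cos(th)+fz*np.sin(th)
print('off',O.round(4),'th',th.round(3),'R',R.round(4),'F out',fr.round(1),'tang',(fx*np.sin(th)+fz*np.cos(th)).round(1),'gap',s['finger_gap'])
dth=.16; r2=R+np.clip(fr/4,-4,4)/1000
for st in(1,2):
    t=th+dth*st; q=np.array([-r2*np.cos(t),r2*np.sin(t)]); a=np.array([x,z]) if st==1 else q0; print('%.2f 0 %.2f 0 0'%((q-a)[0]*100,-(q-a)[1]*100),end='; '); q0=q
print()
E
python3 arc.py init
```

```text
t: 26.95
position: [0.4603, 0.046, 0.0625]
tool_rot: [3.101, 0.503, 0.004]
ft_force: [-0.2, -0.6, 4.7]
finger_gap: 0.0175
grasp_force: 52.9
t: 27.32
position: [0.4603, 0.046, 0.0625]
tool_rot: [3.101, 0.503, 0.004]
ft_force: [-0.5, -0.8, 5.6]
finger_gap: 0.0172
grasp_force: 58.3
off [ 0.0005  0.0005 -0.0085] th 0.0 R 0.123 F out 0.7 tang 5.6 gap 0.017164242464364307
0.14 0 -1.96 0 0; 0.47 0 -1.91 0 0;
```

```bash
python3 -m pendant '0.06 0 -1.23 0 0; 0.18 0 -1.21 0 0; 0.3 0 -1.19 0 0; 0.43 0 -1.15 0 0; 0 0 0 0 0; 0 0 0 0 0'; python3 arc.py
```

```text
t: 28.08
position: [0.4664, 0.0481, 0.1083]
tool_rot: [3.1, 0.502, -0.006]
ft_force: [-1.0, -2.0, -0.7]
finger_gap: 0.017
grasp_force: 58.5
off [ 0.0005  0.0005 -0.0085] th 0.374 R 0.1253 F out 1.2 tang -1.3 gap 0.016975508135300698
0.85 0 -1.81 0 0; 1.16 0 -1.64 0 0;
```

```bash
python3 -m pendant '0.52 0 -1.1 0 0; 0.65 0 -1.05 0 0; 0 0 0 0 0; 0 0 0 0 0'; python3 arc.py
```

```text
t: 28.58
position: [0.4779, 0.0521, 0.1308]
tool_rot: [3.1, 0.505, -0.007]
ft_force: [-4.7, -3.7, 1.0]
finger_gap: 0.0168
grasp_force: 58.4
off [ 0.0005  0.0005 -0.0085] th 0.579 R 0.1248 F out 5.3 tang -2.2 gap 0.016783965293114617
1.12 0 -1.66 0 0; 1.47 0 -1.38 0 0;
```

```bash
python3 -m pendant '0.6 0 -0.85 0 0; 0.65 0 -0.8 0 0; 0.7 0 -0.75 0 0; 0 0 0 0 0; 0 0 0 0 0'; python3 arc.py
```

```text
t: 29.2
position: [0.5022, 0.0603, 0.1561]
tool_rot: [-3.099, -0.501, -0.015]
ft_force: [6.2, -0.2, -8.8]
finger_gap: 0.0168
grasp_force: 58.6
off [ 0.0005  0.0005 -0.0085] th 0.871 R 0.1223 F out -10.5 tang -1.2 gap 0.016797936281546164
1.73 0 -0.91 0 0; 1.72 0 -0.85 0 0;
```

```bash
python3 -m pendant '0.15 0 0.2 0 0; 0.5 0 -0.35 0 0; 0.5 0 -0.32 0 0; 0 0 0 0 0; 0 0 0 0 0'; python3 arc.py
```

```text
t: 29.82
position: [0.5063, 0.0617, 0.1596]
tool_rot: [3.1, 0.501, -0.011]
ft_force: [-7.1, -4.0, 4.1]
finger_gap: 0.0166
grasp_force: 59.6
off [ 0.0005  0.0005 -0.0085] th 0.917 R 0.1223 F out 8.2 tang -3.9 gap 0.016598403793294674
1.55 0 -1.24 0 0; 1.82 0 -0.80 0 0;
```

```bash
python3 -m pendant '0.3 0 -0.55 0 0; 0.4 0 -0.45 0 0; 0 0 0 0 0; 0 0 0 0 0'; python3 arc.py
```

```text
t: 30.32
position: [0.52, 0.0666, 0.1691]
tool_rot: [-3.098, -0.506, -0.018]
ft_force: [10.4, 0.5, -16.2]
finger_gap: 0.0034
grasp_force: 64.4
off [ 0.0005  0.0005 -0.0085] th 1.059 R 0.1223 F out -19.0 tang 0.8 gap 0.0034401697959560718
1.91 0 -0.44 0 0; 1.82 0 -0.51 0 0;
```

```bash
python3 -m pendant '0.15 0 0.25 0 0; 0 0 0 0 0'; python3 arc.py
python3 - <<'E'
from h import *
s=status.read_state(); W=save('wrist','w8.png'); S=save('side','s8.png')
cv2.imwrite('pics/s8c.png',cv2.resize(np.hstack([S[120:260,150:290],cv2.resize(W,(187,140))]),None,fx=2.4,fy=2.4,interpolation=cv2.INTER_CUBIC))
H=np.array([.4598,.0455,.071])+.123*PX
for th in np.arange(0,1.4,.1):
    X=H+.123*(-np.cos(th)*PX+np.sin(th)*np.array([0,0,1])); u,v=proj('side',X)[0].round().astype(int); g=cv2.cvtColor(S,6); print(round(th,1),u,v,g[v-1:v+2,u-1:u+2].mean().round(),end=' | ')
E
```

```text
t: 30.58
position: [0.5184, 0.066, 0.167]
tool_rot: [-3.1, -0.505, -0.005]
ft_force: [4.4, -1.0, -6.8]
finger_gap: 0.0036
grasp_force: 61.8
off [ 0.0005  0.0005 -0.0085] th 1.038 R 0.1214 F out -7.8 tang -0.2 gap 0.003550719776330942
1.82 0 -0.67 0 0; 1.83 0 -0.55 0 0; 
0.0 249 213 133.0 | 0.1 249 208 133.0 | 0.2 248 204 133.0 | 0.3 247 200 133.0 | 0.4 245 196 133.0 | 0.5 243 192 134.0 | 0.6 240 189 138.0 | 0.7 237 185 137.0 | 0.8 233 182 31.0 | 0.9 229 179 62.0 | 1.0 224 177 22.0 | 1.1 220 175 17.0 | 1.2 215 173 52.0 | 1.3 209 172 74.0 |
```

The ball has slipped up out of the pads, but the side view shows its closed place empty: the leaf is still up, held by its stem below the ball. That is a safe cage, so I'll continue the arc about the hinge.

```bash
echo '[0,0,0]' > off; python3 -m pendant '0.5 0 -0.2 0 0; 0.5 0 -0.25 0 0; 0.5 0 -0.22 0 0; 0 0 0 0 0; 0 0 0 0 0'; python3 arc.py
```

```text
t: 31.3
position: [0.5266, 0.0687, 0.1731]
tool_rot: [3.099, 0.502, -0.019]
ft_force: [-7.9, -4.0, 3.5]
finger_gap: 0.0033
grasp_force: 71.3
off [0 0 0] th 1.097 R 0.1147 F out 7.1 tang -6.2 gap 0.003250880174844855
1.64 0 -0.87 0 0; 1.81 0 -0.43 0 0;
```

```bash
python3 -m pendant '0.5 0 -0.35 0 0; 0.5 0 -0.25 0 0; 0.5 0 -0.2 0 0; 0 0 0 0 0; 0 0 0 0 0'; python3 arc.py
```

```text
t: 31.92
position: [0.5461, 0.0752, 0.1823]
tool_rot: [-3.101, -0.504, -0.003]
ft_force: [-0.1, -0.4, -1.0]
finger_gap: -0.0001
grasp_force: 0.0
off [0 0 0] th 1.293 R 0.1157 F out -0.9 tang -0.5 gap -7.202516024469442e-05
1.82 0 -0.34 0 0; 1.84 0 -0.07 0 0;
```

The fingers closed fully, so it slipped out again at about 1.2 rad. The spin friction in the tight grip makes the ball lag behind the pads when I stop and start. Next try: one continuous, quicker sweep, with the ball placed on the leading side of the pads.

```bash
python3 -m pendant '0 0 -4 0 0.3; -4.5 0 0 0 0.5; -4.5 0 2 0 0.5; -0.6 0 4 0 0.5; 0 0 4 0 0.5; 0 0 0 0 0.5; 0 0 0 0 0.5'
python3 - <<'E'
from h import *
s=status.read_state(); W=save('wrist','w9.png'); S=save('side','s9.png')
g=cv2.cvtColor(S,6); print('shut?',g[212:215,248:251].mean())
g=cv2.cvtColor(W,6);u,v=proj('wrist',[.4598,.0455,.0705],s)[0].astype(int);m=g[v-24:v+25,u-24:u+25]<45;ys,xs=np.nonzero(m);print(u,v,(xs.min()+xs.max())/2-24,(ys.min()+ys.max())/2-24,xs.max()-xs.min(),ys.max()-ys.min())
B=np.array([.4598,.0455,.067])-.005*PX
plan(B,18.7,4,.5)
E
```

```text
t: 32.8
position: [0.4554, 0.0447, 0.1227]
tool_rot: [-3.101, -0.504, -0.003]
ft_force: [0.2, 0.2, 0.2]
finger_gap: 0.0428
grasp_force: 0.0
shut? 19.666666666666668
256 223 0.0 -1.0 32 30
-0.03 0.01 1.41 -0.001 0.5; -0.03 0.01 1.41 -0.001 0.5; -0.03 0.01 1.41 -0.001 0.5; -0.03 0.01 1.41 -0.001 0.5
from [0.4562 0.0447 0.1234] yaw 18.45 tilt [ 0.004  0.    -1.   ]
```

```bash
python3 -m pendant '0 0 1.8 0 0.5; 0 0 1.9 0 0.5; 0 0 1.9 0 0.5; 0 0 0 0 0.4; 0 0 0 0 0; 0 0 0 0 0; 0 0 0 0 0; 0 0 0 0 0'
python3 -m pendant '0.06 0 -1.21 0 0; 0.32 0 -1.79 0 0; 0.83 0 -2.27 0 0; 1.64 0 -2.53 0 0; 2.22 0 -2.05 0 0; 2.65 0 -1.44 0 0; 2.93 0 -0.73 0 0; 3.02 0 0 0 0'
python3 arc.py
```

```text
t: 33.9
position: [0.4555, 0.0445, 0.0667]
tool_rot: [3.101, 0.503, 0.004]
ft_force: [0.0, -0.8, 5.8]
finger_gap: 0.0169
grasp_force: 58.5
t: 34.9
position: [0.5838, 0.088, 0.1887]
tool_rot: [3.1, 0.503, -0.002]
ft_force: [-3.7, 0.5, 4.2]
finger_gap: 0.0167
grasp_force: 74.5
off [0 0 0] th 1.639 R 0.118 F out 4.0 tang -3.7 gap 0.016701193349984378
1.89 0 0.18 0 0; 1.81 0 0.58 0 0;
```

The ball is still held at about 1.68 rad. Finishing the sweep.

```bash
python3 -m pendant '2.35 0 0.55 0 0; 1.6 0 0.65 0 0; 0 0 0 0 0'
python3 arc.py
python3 -m pendant '0 0 0 0 0.4; 0 0 0 0 0.4; 0 0 -4 0 0.4; 0 0 -5 0 0.4; 0 0 0 0 0.4; 0 0 0 0 0.4'
python3 - <<'E'
from h import *
s=status.read_state(); W=save('wrist','w10.png'); S=save('side','s10.png');T=save('top','t10.png')
H=np.array([.4598,.0455,.071])+.123*PX
g=cv2.cvtColor(S,6)
for th in (0,1.9,2.0,2.1,2.2):
    X=H+.123*(-np.cos(th)*PX+np.sin(th)*np.array([0,0,1])); u,v=proj('side',X)[0].round().astype(int); print(th,u,v,g[v-1:v+2,u-1:u+2].mean().round())
print(proj('wrist',[H,H-.048*PX-[0,0,.006]],s))
E
```

```text
t: 35.28
position: [0.6219, 0.1005, 0.174]
tool_rot: [-3.1, -0.504, -0.0]
ft_force: [0.7, 0.6, 0.7]
finger_gap: -0.0001
grasp_force: 0.3
off [0 0 0] th 2.008 R 0.1137 F out 1.0 tang 0.5 gap -0.00010815990710712588
1.59 0 0.88 0 0; 1.42 0 1.14 0 0; 
t: 36.02
position: [0.6207, 0.0996, 0.2636]
tool_rot: [3.101, 0.503, -0.001]
ft_force: [-0.3, -0.4, -0.1]
finger_gap: 0.0347
grasp_force: 0.0
0 249 213 135.0
1.9 176 174 145.0
2.0 171 176 139.0
2.1 167 179 21.0
2.2 162 182 73.0
[[255.54630284 215.47587256]
 [255.7788545  253.59429615]]
```

The leaf rests open: the ball is found at its 2.1 rad place in the side view and its closed place is empty. Next I turn the tool half round so the wrist camera stays clear of the open leaf, then move over the nest.

```bash
python3 -m pendant '0 0 0 -0.185 0.5; 0 0 0 -0.185 0.5; 0 0 0 -0.185 0.5; 0 0 0 -0.185 0.5; 0 0 0 -0.185 0.5; 0 0 0 -0.185 0.5; 0 0 0 -0.185 0.5; 0 0 0 -0.185 0.5'
python3 -m pendant '0 0 0 -0.185 0.5; 0 0 0 -0.185 0.5; 0 0 0 -0.185 0.5; 0 0 0 -0.185 0.5; 0 0 0 -0.185 0.5; 0 0 0 -0.185 0.5; 0 0 0 -0.185 0.5; 0 0 0 -0.185 0.5'
python3 -m pendant '2 0 0 -0.18 0.5; 4 0 1 0 0.5; 3.5 0 3 0 0.5; 0 0 2 0 0.5; 0 0 0 0 0.5; 0 0 0 0 0.5'
python3 - <<'E'
from h import *
s=status.read_state(); a=save('wrist','w11.png'); np.save('w11.npy',s,allow_pickle=True)
cv2.imwrite('pics/w11.png',cv2.resize(a,(800,600)))
N=np.array([.5308,.0695,.065]);c=[N+i*.032*PX+j*.014*PY for i in(-1,1) for j in(-1,1)]
print((proj('wrist',c,s)/.64).round(1)); plan((.5308,.0695,.1),198.7,4,.5); print(s['q'])
E
```

```text
t: 37.17
position: [0.6205, 0.0997, 0.262]
tool_rot: [-1.942, -2.467, 0.003]
ft_force: [0.3, -0.5, 0.2]
finger_gap: 0.0429
grasp_force: 0.0
t: 38.17
position: [0.6205, 0.0996, 0.2621]
tool_rot: [0.23, -3.13, 0.0]
ft_force: [0.3, -0.5, 1.1]
finger_gap: 0.0428
grasp_force: 0.0
t: 38.92
position: [0.5319, 0.0744, 0.2045]
tool_rot: [-0.501, 3.099, 0.002]
ft_force: [0.1, -0.0, 0.9]
finger_gap: 0.0429
grasp_force: 0.0
[[364.2 229.2]
 [418.  228.8]
 [367.4 343.2]
 [417.5 342.9]]
0.07 -0.11 2.62 -0.001 0.5; 0.07 -0.11 2.62 -0.001 0.5; 0.07 -0.11 2.62 -0.001 0.5; 0.07 -0.11 2.62 -0.001 0.5
from [0.5321 0.0745 0.2048] yaw -161.64 tilt [ 0.002  0.002 -1.   ]
[ 0.6755022   0.41154586 -1.05825657  1.87751324  0.403746    1.08627529
  1.35091692]
```

View pics/w11.png

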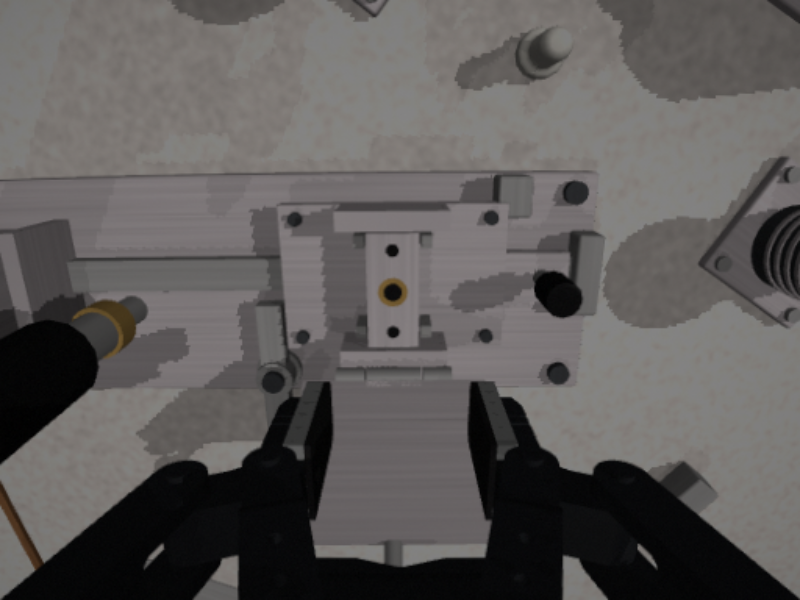

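The wrist view shows the leaf open, the latch nose across behind the carriage, and the block in the nest with its top face spanning (366–418, 234–347) and its centre at (392,291). That is about 2 mm to +x of the prediction.

```bash
python3 -m pendant '0.05 -0.13 2.5 0.004 0.5; 0 -0.13 2.5 0 0.5; 0 -0.13 2.5 0 0.5; 0 0 2 0 0.5; 0 0 0 0 0.5; 0 0 0 0 0.5'
python3 -c "
from h import *
plan((.5328,.0707,.0595),198.7,3,.5)"
```

```text
t: 39.72
position: [0.5321, 0.0704, 0.1096]
tool_rot: [-0.495, 3.101, 0.001]
ft_force: [0.1, 0.8, 0.6]
finger_gap: 0.0427
grasp_force: 0.0
-0.03 0.00 1.67 -0.003 0.5; -0.03 0.00 1.67 -0.003 0.5; -0.03 0.00 1.67 -0.003 0.5
from [0.5321 0.0704 0.1096] yaw -161.86 tilt [ 0.002  0.001 -1.   ]
```

```bash
python3 -m pendant '0 0 1.6 -0.009 0.5; 0 0 1.7 0 0.5; 0 0 1.7 0 0.5; 0 0 0 0 0.5; 0 0 0 0 0; 0 0 0 0 0; 0 0 0 0 0; 0 0 0 0 0'
python3 -m pendant '0 0 -1 0 0; 0 0 -1.5 0 0; 0 0 -2.5 0 0; 0 0 -4 0 0; 0 0 -5 0 0; 0 0 0 0 0; 0 0 0 0 0'
python3 - <<'E'
from h import *
plan((.436,.3147,.236),198.7,8,0);print(status.read_state()['q'].round(2))
E
```

```text
t: 40.72
position: [0.5312, 0.0696, 0.0589]
tool_rot: [-0.508, 3.1, -0.0]
ft_force: [-1.0, 0.0, -1.3]
finger_gap: 0.0269
grasp_force: 60.2
t: 41.6
position: [0.5309, 0.0695, 0.1991]
tool_rot: [-0.509, 3.1, -0.002]
ft_force: [-0.0, -0.8, -2.3]
finger_gap: 0.0269
grasp_force: 60.4
0.14 3.28 -0.46 -0.000 0; 0.14 3.28 -0.46 -0.000 0; 0.14 3.28 -0.46 -0.000 0; 0.14 3.28 -0.46 -0.000 0; 0.14 3.28 -0.46 -0.000 0; 0.14 3.28 -0.46 -0.000 0; 0.14 3.28 -0.46 -0.000 0; 0.14 3.28 -0.46 -0.000 0
from [0.5309 0.0695 0.1991] yaw -161.37 tilt [ 0.    -0.001 -1.   ]
[ 0.68  0.42 -1.06  1.88  0.41  1.08  1.36]
```

The block is gripped: gap 27 mm and about 1–2 N of weight. Its underside is 12 mm below the TCP, so the TCP goal is z = 0.178 over the glass.

```bash
python3 -m pendant '0 1.5 -1 0 0; 0.15 3 -1 0 0; 0.15 3.3 -0.5 0 0; 0.15 3.3 0 0 0; 0.15 3.3 0 0 0; 0.15 3.3 0 0 0; 0.15 3.3 0 0 0; 0.1 3 0 0 0'
python3 -m pendant '0.1 1.5 0 0 0; 0 0.6 0 0 0; 0 0 0 0 0; 0 0 0 0 0'
python3 - <<'E'
from h import *
s=status.read_state();print(s['q'].round(2))
W=save('wrist','w12.png')
p=s['position'];pts=[p+np.array([0,0,.006])+i*.032*PX+j*.014*PY for i in(-1,1) for j in(-1,1)]
print('block corners pred',proj('wrist',pts,s).round(1)); print('glass pred',proj('wrist',[.436,.3148,.086],s).round(1))
plan((.436,.3148,.178),198.7,5,0)
E
```

```text
t: 42.6
position: [0.4427, 0.2959, 0.2231]
tool_rot: [0.512, -3.097, -0.0]
ft_force: [-0.1, 0.1, -1.0]
finger_gap: 0.0266
grasp_force: 60.4
t: 43.1
position: [0.4381, 0.3122, 0.2234]
tool_rot: [0.505, -3.1, 0.002]
ft_force: [0.5, 0.0, -1.6]
finger_gap: 0.0268
grasp_force: 60.4
[ 0.23  0.41 -1.11  1.85  0.41  1.13  0.87]
block corners pred [[219.7 216.6]
 [291.5 216.4]
 [225.5 346.7]
 [286.8 346.6]]
glass pred [[259.9 187. ]]
0.02 0.06 0.91 -0.001 0; 0.02 0.06 0.91 -0.001 0; 0.02 0.06 0.91 -0.001 0; 0.02 0.06 0.91 -0.001 0; 0.02 0.06 0.91 -0.001 0
from [0.4381 0.3122 0.2234] yaw -161.5 tilt [-0.    -0.001 -1.   ]
```

```bash
python3 - <<'E'
from h import *
g=cv2.cvtColor(cv2.imread('pics/raw_wrist12.png'),6)
print('col256',[(v,int(g[v,250:263].mean())) for v in range(110,260,3)])
for v in (150,170,187,200): print('row',v,[(u,int(g[v,u])) for u in range(170,345,4)])
for v in range(204,260,4): print(v,''.join('#' if k<50 else '+' if k<90 else '-' if k<130 else '.' for k in g[v,150:360:2]))
E
```

```text
[ WARN:0@0.658] global loadsave.cpp:275 findDecoder imread_('pics/raw_wrist12.png'): can't open/read file: check file path/integrity
Traceback (most recent call last):
cv2.error: OpenCV(4.12.0) /io/opencv/modules/imgproc/src/color.cpp:199: error: (-215:Assertion failed) !_src.empty() in function 'cvtColor'
```

```bash
python3 - <<'E'
from h import *
g=cv2.cvtColor(cv2.imread('pics/raw_w12.png'),6)
print('col256',[(v,int(g[v,250:263].mean())) for v in range(110,250,3)])
for v in range(120,300,4): print(v,''.join('#' if k<50 else '+' if k<90 else '-' if k<130 else '.' for k in g[v,170:346:2]))
E
```

```text
col256 [(110, 110), (113, 110), (116, 107), (119, 100), (122, 100), (125, 101), (128, 103), (131, 103), (134, 103), (137, 104), (140, 38), (143, 9), (146, 121), (149, 123), (152, 123), (155, 124), (158, 124), (161, 124), (164, 90), (167, 9), (170, 56), (173, 69), (176, 69), (179, 70), (182, 70), (185, 70), (188, 70), (191, 70), (194, 70), (197, 71), (200, 71), (203, 67), (206, 45), (209, 62), (212, 61), (215, 61), (218, 61), (221, 62), (224, 105), (227, 105), (230, 105), (233, 106), (236, 38), (239, 7), (242, 7), (245, 7), (248, 11)]
120 ----------------------------------++++++++----------------------------------------------
124 ---------------------------------++-+++++-----------------------------------------------
128 --------------------------------+-------------------------------------------------------
132 -------------------------------+--------------------------------------------------------
136 ------------------------------+---------------------------------------------------------
140 -----------------------------+----------++#######++-------------------------------------
14
[... 2924 characters left out ...]
-------------++++++++####+##########-------------
272 -----------############+###--------------+++++++++++++++++++######++########------------
276 ----------########++#######-------++++++++++++++++++++++++++######+#+#######+-----------
280 ----------#################+++++++++++++++++++++++++++++++++#################-----------
284 ---------##########++++####++++++++++++########++++++++++++#####++++##########----------
288 ------################+####+++++++++++###########++++++++++#####+################-------
292 ----+#######################+++---+++############++++++++++#######################+-----
296 ---+#######################+---+++++++###########++++++++++########################+----
```

The glass rim in the wrist image is centred at (260.5,186.5), against a predicted (259.9,187), so the glass position holds. The block's near top edge is at v=222 against 216.6 predicted, so the block sits about 2 mm to +x of the TCP; I'll correct for that.

```bash
python3 - <<'E'
from h import *
plan((.434,.3142,.178),198.7,5,0)
s=status.read_state();p=s['position']
for z in (.006,-.010,-.012,-.014): print(z,proj('wrist',p+.0021*PX-.032*PX+np.array([0,0,z]),s).round(1))
E
python3 -m pendant '0.1 0.05 0.9 0 0; 0.1 0.05 0.9 0 0; 0.1 0 0.9 0 0; 0.1 0 0.9 0 0; 0 0 0.9 0 0; 0 0 0 0 0; 0 0 0 0 0; 0 0 0 0 0'
python3 - <<'E'
from h import *
plan((.434,.3142,.178),198.7,1,0)
E
```

```text
0.07 0.06 0.91 -0.001 0; 0.07 0.06 0.91 -0.001 0; 0.07 0.06 0.91 -0.001 0; 0.07 0.06 0.91 -0.001 0; 0.07 0.06 0.91 -0.001 0
from [0.4381 0.3122 0.2234] yaw -161.5 tilt [-0.    -0.001 -1.   ]
0.006 [[255.6 221.5]]
-0.01 [[255.7 207.4]]
-0.012 [[255.7 205.8]]
-0.014 [[255.7 204.3]]
t: 44.15
position: [0.4335, 0.3135, 0.1791]
tool_rot: [-0.509, 3.099, 0.001]
ft_force: [-0.4, -0.4, -1.1]
finger_gap: 0.0268
grasp_force: 60.4
-0.07 0.04 0.11 -0.001 0
from [0.4335 0.3135 0.1791] yaw -161.36 tilt [ 0.001  0.001 -1.   ]
```

```bash
python3 -m pendant '0 0 0.1 0 0; 0 0 0 0 0; 0 0 0 0 0; 0 0 0 0 0; 0 0 0 0 0'
python3 - <<'E'
from h import *
from station import ticket
S=save('side','s13.png');g=cv2.cvtColor(S,6);print('leaf open ball dark?',g[178:181,166:169].mean())
s=status.read_state();print(s['position'],np.abs(s['joint_velocities']).max(),s['finger_gap'])
if g[178:181,166:169].mean()<60: print(ticket.finish_job())
E
```

```text
t: 44.78
position: [0.4332, 0.3132, 0.1777]
tool_rot: [-0.509, 3.1, 0.0]
ft_force: [-0.5, -0.5, -0.6]
finger_gap: 0.0269
grasp_force: 60.4
leaf open ball dark? 22.555555555555557
[0.43320335 0.31320959 0.17768269] 0.0024813224457664535 0.026711439985119715
the job is handed in; nothing more can be done
None
```

The job is handed in at about 45 s: carriage at its end stop, latch locked, leaf resting open, and the block held level and still over the leftmost viewer's glass, within about 2 mm of centre and about 8 cm above it. The leaf fell shut on three earlier lift attempts before it opened.

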